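# Set a lamp back block to the scribed line on the drilling board

## Robot

A 6-joint arm with a two-finger parallel gripper is mounted at the origin on the work surface. World frame = base frame: x ahead of the robot, y to its left, z up, the work surface at z = 0. Lengths are in mm, angles in rad, forces in N, time in s.
With the tool pointing down it reaches from about 350 to 775 mm from the base axis. Payload 7.3 kg.
Tool frame: the origin (TCP) lies between the finger pads; the fingertips stand 25 mm ahead of it and the grasp point (between the pads) lies 6 mm ahead of it; z points along the fingers, y is the line along which they close (so a half turn about z gives the same grasp; the last joint's range is limited). The gripper opens to 92 mm and grips with 3 to 60 N. Pads are 19 mm wide; open, the fingers measure 130 mm over their backs; the gripper's body (75 mm by 190 mm) begins 47 mm behind the grasp point.
Start: joints at [1.048, 0.342, 1.524, -0, 1.275, -0.146], TCP at [193.158, 488.193, 251.741] pointing down, gripper open.
Joint ranges: [-2.53, 2.53], [-0.77, 2.02], [0.04, 2.7], [-1, 4.14], [0.28, 2.66], [-3.11, 3.11]. Speed limits (rad/s): [2.57, 2.57, 3.14, 3.14, 3.14, 3.14].

## Interface

Orientations are given as [roll, pitch, yaw] about the fixed x, y, z axes, in that order (R = Rz(yaw) Ry(pitch) Rx(roll)).
In Python, from plant import bot gives the robot as it stands.
- The arm moves only by the tool play_rows, never from a script. Its argument "commands" is a list of rows, each an object of numbers: "x", "y", "z": the shift along the tool's x, y, z in m; "twist": the turn about the tool's z in degrees. In form: [{"x": .., "y": .., "z": .., "twist": ..}, ...]. A call has exactly 8 rows; each row is the pose to reach, as a shift and turn from the pose commanded when the call began, along the tool's axes at that moment; what a row does not reach only later rows make up. A row lasts 1/10 s, in which the tool goes at most 50 mm and 8.59 degrees, less where a joint would pass 70% of its speed; a pose out of reach is approached as far as the arm can. A call with a gripper value outside its range is refused whole. "jaw" is the closure, from 0 (fully open) to 1 (shut), set as the call begins (left out, the last holds). The fingers move at their own pace and stop on an object; the grip force is fixed at half the most. Time passes only in rows, so rows that repeat a pose let the fingers close, or fill a call up. It gives the time, the measured TCP pose, the force, the opening and the grip force at its end, in the units of the state.
- bot.get_obs(): the state, without advancing time (a new reading comes with each control period).
- bot.capture(name): name is "side" or "top"; returns a dict with "pixels" (480x640x3 uint8, red, green, blue), "fx", "fy", "cx", "cy" (pixels), "eye" and "rotation" of the camera in the world. Camera axes: x right, y down, z forward; pixel columns grow to the right and rows downward; lengths in mm; the calibration is good to about 2 mm. A picture is of the moment at which its call begins. There is no depth.
- bot.close_job(): hands the job in; it is judged then, once.
The state is a dict: "time": time; "joint_positions": joint angles; "dq": joint speeds; "tau": joint torques, N m; "tool_pos": TCP position; "tcp_rot": TCP orientation; "contact_force": force on the tool from outside, world axes, zero at the start; "moment": the same for the moment, N m; "grip_width": finger opening in mm; "finger_force": force on a finger pad.
Only numpy, scipy, OpenCV 4.12 (cv2) and the standard library are available. Lean on these libraries where they do the work, as an engineer would, in place of code of your own. Each camera call takes 0.05 s, during which the arm holds its last target. There are 200 camera calls.

## Task

Get the wooden lamp back block ready for drilling: slide it over the board until its long side sits square against the aluminium fence while it is still well short of the scribed line, then, keeping it lightly pressed to the fence, push it along the fence until its leading end meets the scribed line. Stop right at the line without running past it, let go and leave the block flat and flush with the fence; never lift it, do not lean hard on the fence (it is only held by thumb screws), and leave the other things alone.

Things in the scene. Friction and masses are not known exactly. Their poses are not given: they have to be found in the camera images.
- block: loose dark-wood lamp back block, 80 (x) x 140 (y) x 25 (z) mm, 0.3 kg, flat on the board; origin at the centre of its underside, x across it to the fence, y along it to the scribed line, z up. A round brass stem, 14 mm diameter, stands 40 mm up from the middle of its top, a 30 mm washer 2.5 mm high at its foot. It drags on the board with a few N; pushed high at the stem it tips and digs in
- edge (a point): middle of the lower edge of the block's leading end (the +y end, 70 mm from the block's origin); axes as the block's
- stem (a point): top of the brass stem, on its axis, 65 mm above the block's underside; axes as the block's
- board: fixed plywood drilling board, 260 (x) x 460 (y) x 18 (z) mm; origin at the centre of its underside, on the bench; x points away from its front to the fence, y along the fence. It stands at a different place and yaw each time
- fence: fixed aluminium bar on the board, 25 (x) x 460 (y) x 20 (z) mm; origin on the lower edge of its working face (towards the robot), midway along it, on the board's top; x points into the fence, y along it to the line, z up. It does not give: a press of about 5 N is right, it must never be pushed with more than 12 N. Thumb screws stand 13 mm above its top, 200 mm either way from its middle
- line (a point): where the scribed line meets the fence's working face, on the board's top, 90 mm from the fence's origin towards +y; axes as the fence's. The line (dark, 2 mm wide) runs across the board from there to the front edge, square to the fence, and over the fence's top. It is only a mark: nothing stops the block there. The block starts short of it on the -y side
- holder: bystander: black lampholder standing on the board beyond the line, 39 mm diameter, 62 mm high, origin at the centre of its underside
- shade: bystander: white bell-shaped metal lampshade standing on the bench, mouth down, 124 mm diameter, 150 mm high, origin at the centre of its underside
- bin: bystander: open white plastic bin of brass fittings on the bench, 150 x 100 x 70 mm, origin at the centre of its underside
Things that resemble listed ones, but are neither listed nor needed, are in the scene too. There is more than one size of the block; the job needs the middle-sized.

How it is judged:
By the outcome, as a careful person would: the job done as asked, in the order asked, and still so for the second after the job is handed in, with the robot touching nothing.
It also fails if it takes over 72 s, if anything falls off the work surface, if the arm or the gripper's body presses on something with over 40 N, if the wrist force passes 120 N, or if a joint passes its speed limit or range.

## Working session

There is one attempt and no reset: what is moved stays moved. The work goes in short steps, Python scripts to look and compute and a tool call to move; the robot and the scene stay as the last step left them, time stands still between calls to the robot, and variables do not carry over. Pictures are saved under pics/ and viewed, at most 10 in all, crops included, and the job is handed in when it is done.

Besides the shell and the picture viewer there is one more tool, called after "Request:" as a command line: name --argument value ..., lists and objects as JSON in quotes. play_rows: Moves the arm, as the interface text tells. Its arguments: {"type":"object","properties":{"commands":{"type":"array"},"jaw":{"type":"number"}},"required":["commands"]}

```bash
mkdir -p pics; ls; python3 - <<'E'
from plant import bot
import cv2,numpy as np
o=bot.get_obs();print(o['time'],o['tool_pos'],o['tcp_rot'],o['contact_force'])
for n in('top','side'):
    c=bot.capture(n);cv2.imwrite(f'pics/{n}0.png',c['pixels'][:,:,::-1]);print(n,c['fx'],c['fy'],c['cx'],c['cy'],c['eye'],c['rotation'])
E
```

```text
pics
0.0 [192.96578377 487.85680969 251.05399533] [-3.14008860e+00 -1.94620851e-04  2.76482078e+00] [-0.05897625  0.26723429 -0.58854607]
top 615.562755382597 615.562755382597 311.254274685435 239.94298858630796 [ 365.14384053  -20.47353446 1553.95536856] [-3.06827096  0.01507913 -1.55488457]
side 509.52375236883285 509.52375236883285 314.3016168903655 242.32408062954696 [952.45427427 918.76581109 775.36380718] [-2.15467793 -0.02033524  2.65989326]
```

View pics/top0.png

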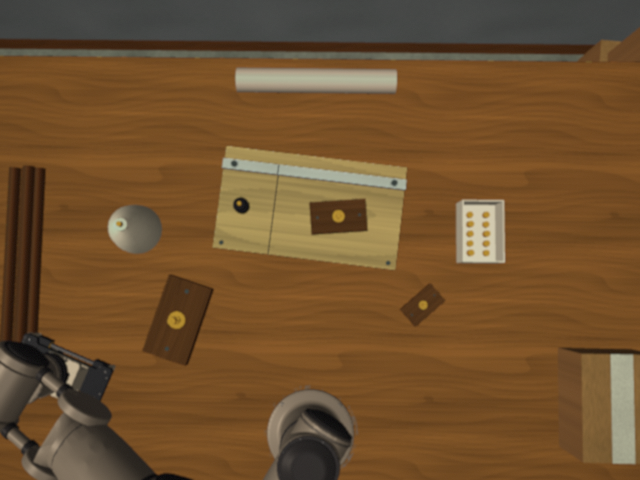

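View pics/side0.png

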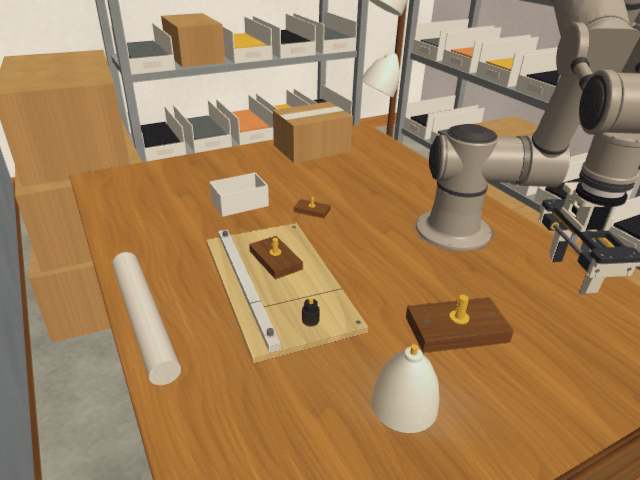

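Candidates in the top picture are the large block at (178,320), the block on the board at (338,216) and the small one at (422,304). The one on the board is about 57 px long, which is about 140 mm, so it is the middle-sized one. I'll confirm that in an enlarged crop.

```bash
python3 - <<'E'
import cv2
i=cv2.imread('pics/top0.png')[140:275,205:415]
i=cv2.resize(i,None,fx=3.8,fy=3.8,interpolation=cv2.INTER_CUBIC);cv2.imwrite('pics/crop0.png',i);print(i.shape)
E
```

```text
(513, 798, 3)
```

View pics/crop0.png

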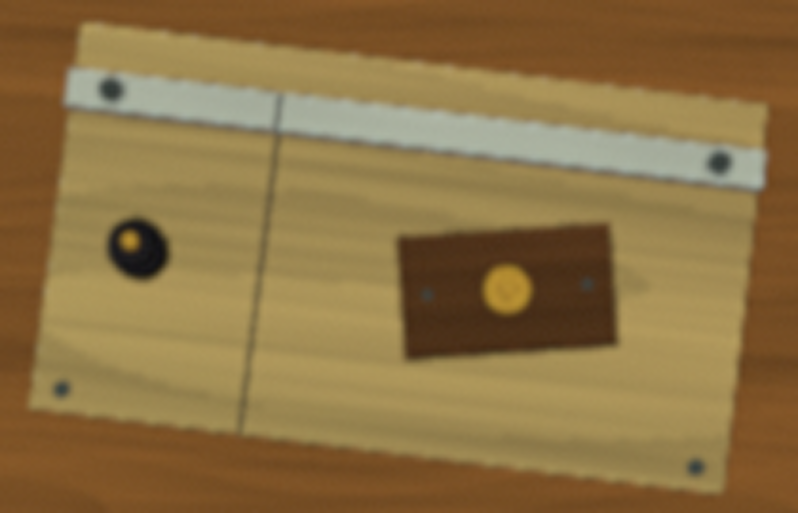

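The crop shows the three-way comparison resolved: the block at crop (398..617, 225..360) has the right size (about 140 x 80 mm), with the fence edge from (65,106) to (766,188) and the line meeting it at (278,132). I'll measure these finely.

```bash
cat > h.py <<'E'
from plant import bot
import cv2,numpy as np
from scipy.spatial.transform import Rotation as R
def w(c,uv,z):
    "pixels (N,2) -> world xy at height z"
    uv=np.atleast_2d(uv).astype(float)
    d=np.c_[(uv[:,0]-c['cx'])/c['fx'],(uv[:,1]-c['cy'])/c['fy'],np.ones(len(uv))]@R.from_euler('xyz',c['rotation']).as_matrix().T
    e=np.array(c['eye']);return (e+d*((z-e[2])/d[:,2])[:,None])[:,:2]
def look(name):
    "top view: fence y-dir/face, line foot, block rect"
    c=bot.capture('top');im=c['pixels'];cv2.imwrite(name,im[:,:,::-1])
    hsv=cv2.cvtColor(im,cv2.COLOR_RGB2HSV);return c,im,hsv
def tool(o,d):
    "world vector -> tool axes"
    return R.from_euler('xyz',o['tcp_rot']).as_matrix().T@d
E
python3 - <<'E'
from h import *
c,im,hsv=look('pics/top1.png')
S,V=hsv[...,1].astype(int),hsv[...,2].astype(int)
# fence lower edge: subpixel crossing of saturation, per column
pts=[]
for u in range(230,402):
    if 270<u<284: continue
    v0=168+(u-222)*0.117
    col=S[int(v0)-3:int(v0)+6,u];k=np.where((col[:-1]<75)&(col[1:]>=75))[0]
    if len(k): k=k[-1];pts.append((u,int(v0)-3+k+(75-col[k])/(col[k+1]-col[k])))
pts=np.array(pts);print(len(pts),S[205,330-20],S[172,300])
f=np.polyfit(pts[:,0],pts[:,1],1);r=pts[:,1]-np.polyval(f,pts[:,0]);print('fence',f,r.std())
for z in(18,38):
  a,b=w(c,[(400,np.polyval(f,400)),(230,np.polyval(f,230))],z);d=(b-a)/np.linalg.norm(b-a);print(z,a,b,'yaw of x',np.degrees(np.arctan2(-d[0],d[1])))
m=((V<110)&(S>60)).astype(np.uint8);m[:190]=0;m[245:]=0;m[:,:300]=0;m[:,380:]=0
g=cv2.morphologyEx(m,cv2.MORPH_CLOSE,np.ones((15,15)))
cn=max(cv2.findContours(g,0,2)[0],key=cv2.contourArea)
rc=cv2.minAreaRect(cn);print(rc);P=w(c,cv2.boxPoints(rc),43);print(P,np.linalg.norm(P-np.roll(P,1,0),axis=1),P.mean(0))
for q in [(398,237),(610,225),(617,346),(405,360)]:print(w(c,(205+(q[0]+.5)/3.8-.5,140+(q[1]+.5)/3.8-.5),43))
q=(278,132);print('line',w(c,(205+q[0]/3.8-.4,140+q[1]/3.8-.4),18))
q=(240,432);print('line front',w(c,(205+q[0]/3.8-.4,140+q[1]/3.8-.4),18))
o=bot.get_obs();print(o['tool_pos'],o['time'])
E
```

```text
159 151 25
fence [1.20141690e-01 1.41545778e+02] 0.05844011067804489
18 [ 607.66645154 -216.41596049] [653.94856792 212.79762239] yaw of x -6.154426363950734
38 [ 604.50851328 -213.86455268] [650.18798043 209.76014927] yaw of x -6.154426363950726
((338.1156921386719, 216.1966552734375), (32.51542282104492, 55.80226516723633), 86.09950256347656)
[[ 570.06743236   10.7232324 ]
 [ 581.41937703 -126.67826034]
 [ 501.04918834 -132.88188815]
 [ 489.6682763     3.9742211 ]] [ 80.68192765 137.86963717  80.60925646 137.32851051] [535.5510685  -61.21567375]
[[569.76167756  10.23552646]]
[[ 579.52945957 -127.46517771]]
[[ 500.6384364  -132.74281223]]
[[489.52913691   4.40211116]]
line [[642.36138985  91.67022275]]
line front [[442.53365621 112.72989213]]
[193.02051864 487.94107888 251.2137571 ] 0.15
```

The block on the board measures about 138 x 80 mm and is the middle-sized one: centre (535,-61), yaw +4.7°. The fence yaw is -6.15°, and the fence-line corner is near (642,92). I'll plan the grip low on the stem.

```bash
python3 - <<'E'
from h import *
o=bot.get_obs();t=np.array([535.5,-61,150]);print(o['tcp_rot'],tool(o,t-o['tool_pos'])/1000)
E
```

```text
[-3.14045216e+00 -1.65067701e-04  2.76478799e+00] [-0.52045309 -0.38429886  0.1015662 ]
```

Request:
play_rows --commands '[{"x": -0.03,"y": -0.02,"z": 0,"twist": -3},{"x": -0.065,"y": -0.045,"z": 0,"twist": -6},{"x": -0.1,"y": -0.07,"z": 0,"twist": -9},{"x": -0.135,"y": -0.1,"z": 0,"twist": -12},{"x": -0.17,"y": -0.125,"z": 0,"twist": -15},{"x": -0.205,"y": -0.15,"z": 0,"twist": -18},{"x": -0.24,"y": -0.175,"z": 0,"twist": -22},{"x": -0.275,"y": -0.2,"z": 0,"twist": -26.3}]' --jaw 0.45

```text
time: 0.95
tool_pos: [375.8, 199.4, 251.7]
tcp_rot: [3.141, 0.0, -3.056]
contact_force: [1.5, 0.8, 1.5]
grip_width: 50.7
finger_force: 0.0
```

```bash
python3 - <<'E'
from h import *
o=bot.get_obs();t=np.array([535.5,-61,110]);print(o['tool_pos'],o['tcp_rot'],o['grip_width'],tool(o,t-o['tool_pos'])/1000)
E
```

```text
[375.79155473 199.41613598 251.72976684] [ 3.14147233e+00  1.00297770e-04 -3.05636750e+00] 50.67875713631581 [-0.13694742 -0.27308272  0.14171064]
```

Request:
play_rows --commands '[{"x": -0.017,"y": -0.034,"z": 0,"twist": 0},{"x": -0.034,"y": -0.068,"z": 0,"twist": 0},{"x": -0.052,"y": -0.103,"z": 0,"twist": 0},{"x": -0.07,"y": -0.14,"z": 0,"twist": 0},{"x": -0.09,"y": -0.18,"z": 0.02,"twist": 0},{"x": -0.11,"y": -0.22,"z": 0.05,"twist": 0},{"x": -0.128,"y": -0.255,"z": 0.08,"twist": 0},{"x": -0.137,"y": -0.273,"z": 0.11,"twist": 0}]'

```text
time: 1.75
tool_pos: [535.6, -62.6, 140.6]
tcp_rot: [-3.141, 0.002, -3.061]
contact_force: [-0.0, -0.1, -0.1]
grip_width: 50.9
finger_force: 0.0
```

```bash
python3 - <<'E'
from h import *
c=bot.capture('side')
from scipy.spatial.transform import Rotation as R
def pj(p):
    q=R.from_euler('xyz',c['rotation']).as_matrix().T@(np.array(p)-c['eye']);return c['fx']*q[0]/q[2]+c['cx'],c['fy']*q[1]/q[2]+c['cy']
o=bot.get_obs();print(o['tool_pos'],o['tcp_rot'],o['contact_force'],tool(o,np.array([535.5,-61,74])-o['tool_pos'])/1000)
p=o['tool_pos'];print(pj([535.5,-61,83]),pj([535.5,-61,45]),pj(p-[0,0,25]))
u,v=map(int,pj([535.5,-61,80]));cv2.imwrite('pics/s2.png',cv2.resize(c['pixels'][v-70:v+50,u-80:u+80,::-1],None,fx=5,fy=5,interpolation=cv2.INTER_CUBIC));print(u-80,v-70)
E
```

```text
[534.09465202 -63.86982661 135.05357734] [ 3.14069644 -0.00592695 -3.06243527] [-0.31922235 -1.25858832 -3.15213219] [-0.00198971  0.002695    0.0610453 ]
(np.float64(274.68080210186065), np.float64(238.689745634405)) (np.float64(275.0196084343897), np.float64(251.2962447311547)) (np.float64(274.4832142023428), np.float64(228.7688167606484))
194 169
```

View pics/s2.png

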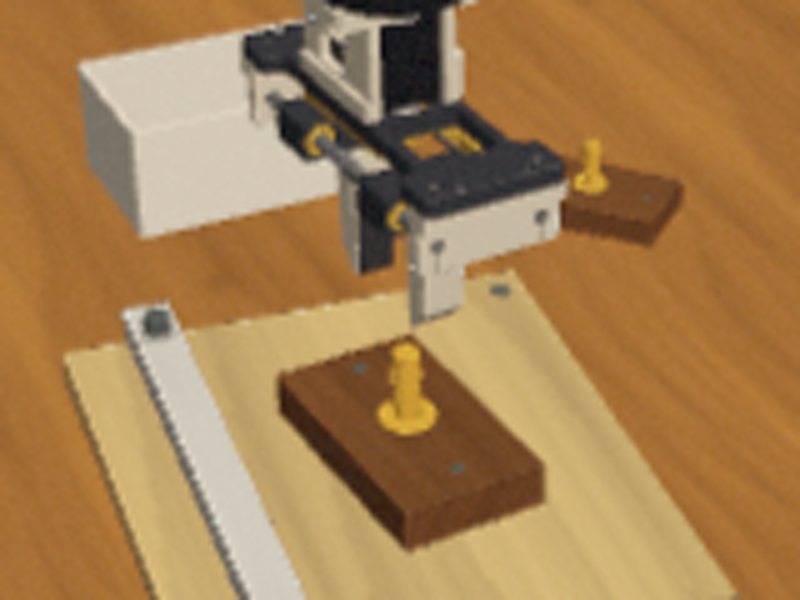

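Stem top appears at crop (406,350), predicted (403,348), so the estimate is good. Descend part way and settle.

Request:
play_rows --commands '[{"x": 0,"y": 0,"z": 0.01,"twist": 0},{"x": 0,"y": 0,"z": 0.02,"twist": 0},{"x": 0,"y": 0,"z": 0.025,"twist": 0},{"x": 0,"y": 0,"z": 0.03,"twist": 0},{"x": 0,"y": 0,"z": 0.03,"twist": 0},{"x": 0,"y": 0,"z": 0.03,"twist": 0},{"x": 0,"y": 0,"z": 0.03,"twist": 0},{"x": 0,"y": 0,"z": 0.03,"twist": 0}]'

```text
time: 2.6
tool_pos: [534.4, -59.8, 112.1]
tcp_rot: [-3.141, 0.001, -3.059]
contact_force: [-0.5, -0.1, -0.2]
grip_width: 50.6
finger_force: 0.0
```

```bash
python3 - <<'E'
from h import *
o=bot.get_obs();print(o['tool_pos'],o['tcp_rot'],o['contact_force'],tool(o,np.array([535.5,-61,74])-o['tool_pos'])/1000)
E
```

```text
[534.42496131 -59.75206585 112.14792235] [-3.14139346e+00  8.01548762e-04 -3.05925840e+00] [-0.51898018 -0.11089709 -0.22144413] [-0.00093819 -0.00132452  0.03814895]
```

Request:
play_rows --commands '[{"x": -0.001,"y": -0.001,"z": 0.01,"twist": 0},{"x": -0.001,"y": -0.001,"z": 0.02,"twist": 0},{"x": -0.001,"y": -0.001,"z": 0.028,"twist": 0},{"x": -0.001,"y": -0.001,"z": 0.034,"twist": 0},{"x": -0.001,"y": -0.001,"z": 0.037,"twist": 0},{"x": -0.001,"y": -0.001,"z": 0.037,"twist": 0},{"x": -0.001,"y": -0.001,"z": 0.037,"twist": 0},{"x": -0.001,"y": -0.001,"z": 0.037,"twist": 0}]'

```text
time: 3.4
tool_pos: [535.5, -60.7, 75.1]
tcp_rot: [-3.141, 0.001, -3.059]
contact_force: [-0.2, 0.0, -0.4]
grip_width: 50.5
finger_force: 0.0
```

Request:
play_rows --commands '[{"x": 0,"y": 0,"z": 0,"twist": 0},{"x": 0,"y": 0,"z": 0,"twist": 0},{"x": 0,"y": 0,"z": 0,"twist": 0},{"x": 0,"y": 0,"z": 0,"twist": 0},{"x": 0,"y": 0,"z": 0,"twist": 0},{"x": 0,"y": 0,"z": 0,"twist": 0},{"x": 0,"y": 0,"z": 0,"twist": 0},{"x": 0,"y": 0,"z": 0,"twist": 0}]' --jaw 1

```text
time: 4.2
tool_pos: [535.3, -60.7, 74.7]
tcp_rot: [3.141, 0.0, -3.059]
contact_force: [-0.4, 0.2, 1.3]
grip_width: 13.1
finger_force: 30.0
```

```bash
python3 - <<'E'
from h import *
o=bot.get_obs();print(o['tool_pos'],o['tcp_rot'],o['contact_force'],o['moment'],o['grip_width'])
d=np.array([np.cos(-.1074),np.sin(-.1074),0]);print('fence x',tool(o,d),'fence y',tool(o,np.array([-d[1],d[0],0])))
E
```

```text
[535.30209646 -60.65454631  74.71557655] [ 3.14145043e+00  1.38871566e-05 -3.05940819e+00] [-0.41998887  0.20625014  1.26025267] [ 0.10476803  0.04325154 -0.03338494] 13.085458098344029
fence x [-9.82082628e-01 -1.88450819e-01 -1.31640000e-05] fence y [-1.88450819e-01  9.82082618e-01  1.42293318e-04]
```

Request:
play_rows --commands '[{"x": -0.004,"y": -0.001,"z": 0,"twist": 1.5},{"x": -0.009,"y": -0.002,"z": 0,"twist": 3.5},{"x": -0.015,"y": -0.003,"z": 0,"twist": 5.5},{"x": -0.021,"y": -0.004,"z": 0,"twist": 7.5},{"x": -0.027,"y": -0.005,"z": 0,"twist": 9.5},{"x": -0.032,"y": -0.006,"z": 0,"twist": 10.9},{"x": -0.035,"y": -0.0067,"z": 0,"twist": 10.9},{"x": -0.035,"y": -0.0067,"z": 0,"twist": 10.9}]'

```text
time: 5.0
tool_pos: [571.2, -64.6, 74.7]
tcp_rot: [3.141, 0.001, 3.034]
contact_force: [-1.2, 0.9, 2.1]
grip_width: 13.4
finger_force: 30.0
```

```bash
cat >> h.py <<'E'
def block(c,hsv,lo=(182,205),hi=(250,385)):
    S,V=hsv[...,1],hsv[...,2]
E
python3 - <<'E'
from h import *
o=bot.get_obs();print(o['tool_pos'],o['tcp_rot'],o['contact_force'],o['moment'],o['grip_width'])
c,im,hsv=look('pics/top2.png')
cv2.imwrite('pics/crop2.png',cv2.resize(im[150:260,220:400,::-1],None,fx=4.4,fy=4.4,interpolation=cv2.INTER_CUBIC))
E
sed -i '/^def block/,$d' h.py
```

```text
[571.22505564 -64.5621699   74.71540739] [3.14148810e+00 6.49292622e-04 3.03375383e+00] [-1.18458813  0.86495068  2.05267137] [ 0.12656399  0.21678635 -0.0013687 ] 13.412877866548332
```

View pics/crop2.png

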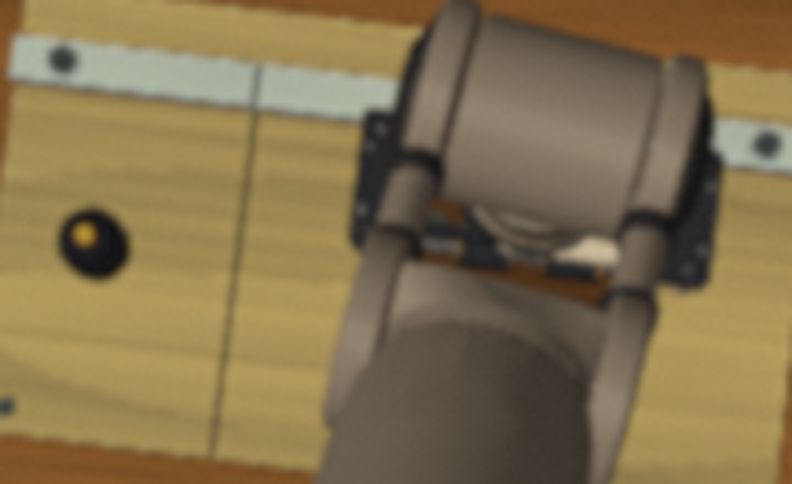

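The arm hides the block in the top view (only gripper, fence and line at crop (258,70)-(212,455) are visible). Now I'll approach the fence by feel.

Request:
play_rows --commands '[{"x": -0.002,"y": 0,"z": 0,"twist": 0},{"x": -0.004,"y": 0,"z": 0,"twist": 0},{"x": -0.006,"y": 0,"z": 0,"twist": 0},{"x": -0.007,"y": 0,"z": 0,"twist": 0},{"x": -0.008,"y": 0,"z": 0,"twist": 0},{"x": -0.009,"y": 0,"z": 0,"twist": 0},{"x": -0.009,"y": 0,"z": 0,"twist": 0},{"x": -0.009,"y": 0,"z": 0,"twist": 0}]'

```text
time: 5.85
tool_pos: [579.9, -65.5, 74.7]
tcp_rot: [3.142, 0.0, 3.034]
contact_force: [-3.7, 0.7, 2.9]
grip_width: 13.6
finger_force: 30.0
```

Request:
play_rows --commands '[{"x": -0.0003,"y": 0,"z": 0,"twist": 0},{"x": -0.0006,"y": 0,"z": 0,"twist": 0},{"x": -0.0009,"y": 0,"z": 0,"twist": 0},{"x": -0.001,"y": 0,"z": 0,"twist": 0},{"x": -0.001,"y": 0,"z": 0,"twist": 0},{"x": -0.001,"y": 0,"z": 0,"twist": 0},{"x": -0.001,"y": 0,"z": 0,"twist": 0},{"x": -0.001,"y": 0,"z": 0,"twist": 0}]'

```text
time: 6.65
tool_pos: [580.7, -65.6, 74.7]
tcp_rot: [3.142, -0.0, 3.034]
contact_force: [-4.6, 0.6, 4.5]
grip_width: 13.6
finger_force: 30.0
```

```bash
python3 - <<'E'
from h import *
o=bot.get_obs();print(o['tool_pos'],o['tcp_rot'],o['contact_force'],o['moment'],o['grip_width'])
c=bot.capture('side');cv2.imwrite('pics/s3.png',cv2.resize(c['pixels'][215:335,200:360,::-1],None,fx=5,fy=5,interpolation=cv2.INTER_CUBIC))
E
```

```text
[580.68014416 -65.56274653  74.72286298] [ 3.14152087e+00 -9.61643173e-06  3.03357389e+00] [-4.59469112  0.57137471  4.52741897] [0.09508334 0.79238597 0.00586022] 13.610714497398694
```

View pics/s3.png

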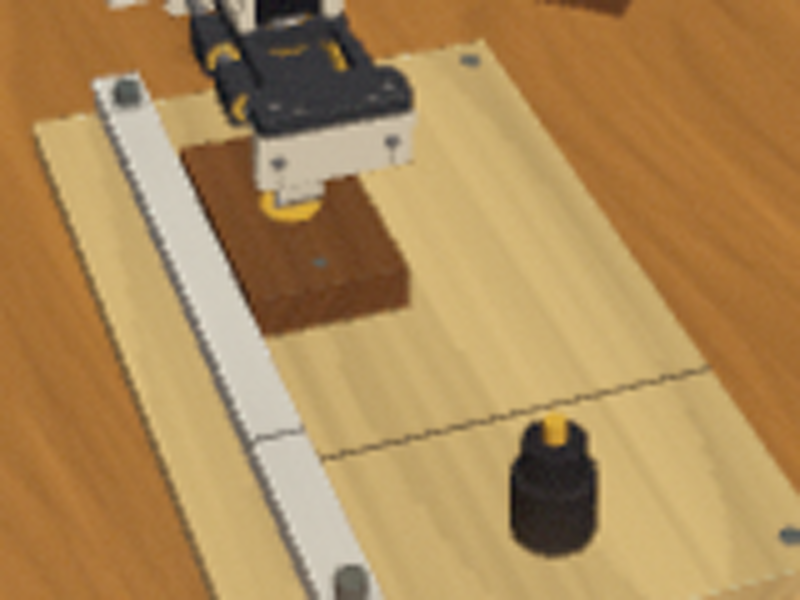

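The side crop shows the block's long side parallel to the fence with a small gap, and its leading end at crop (270..410, 265..335), well short of the line at (320,458). The rising vertical force suggests slight tipping, so I'll open the jaw to let it settle flat, then regrip a little lower.

Request:
play_rows --commands '[{"x": 0,"y": 0,"z": 0,"twist": 0},{"x": 0,"y": 0,"z": 0,"twist": 0},{"x": 0,"y": 0,"z": 0,"twist": 0},{"x": 0,"y": 0,"z": 0.001,"twist": 0},{"x": 0,"y": 0,"z": 0.0025,"twist": 0},{"x": 0,"y": 0,"z": 0.0025,"twist": 0},{"x": 0,"y": 0,"z": 0.0025,"twist": 0},{"x": 0,"y": 0,"z": 0.0025,"twist": 0}]' --jaw 0.75

```text
time: 7.5
tool_pos: [580.7, -65.6, 72.2]
tcp_rot: [3.141, 0.0, 3.034]
contact_force: [0.9, 0.0, -0.3]
grip_width: 22.8
finger_force: 0.0
```

Request:
play_rows --commands '[{"x": 0,"y": 0,"z": 0,"twist": 0},{"x": 0,"y": 0,"z": 0,"twist": 0},{"x": 0,"y": 0,"z": 0,"twist": 0},{"x": 0,"y": 0,"z": 0,"twist": 0},{"x": 0,"y": 0,"z": 0,"twist": 0},{"x": 0,"y": 0,"z": 0,"twist": 0},{"x": 0,"y": 0,"z": 0,"twist": 0},{"x": 0,"y": 0,"z": 0,"twist": 0}]' --jaw 1

```text
time: 8.3
tool_pos: [580.7, -65.6, 72.3]
tcp_rot: [3.141, 0.0, 3.034]
contact_force: [0.9, 1.1, 1.0]
grip_width: 13.1
finger_force: 30.0
```

Request:
play_rows --commands '[{"x": -0.0003,"y": 0,"z": 0,"twist": 0},{"x": -0.0006,"y": 0,"z": 0,"twist": 0},{"x": -0.0009,"y": 0,"z": 0,"twist": 0},{"x": -0.001,"y": 0,"z": 0,"twist": 0},{"x": -0.001,"y": 0,"z": 0,"twist": 0},{"x": -0.001,"y": 0,"z": 0,"twist": 0},{"x": -0.001,"y": 0,"z": 0,"twist": 0},{"x": -0.001,"y": 0,"z": 0,"twist": 0}]'

```text
time: 9.1
tool_pos: [581.6, -65.7, 72.3]
tcp_rot: [3.141, -0.0, 3.034]
contact_force: [-5.0, 0.8, 5.4]
grip_width: 13.4
finger_force: 30.0
```

Request:
play_rows --commands '[{"x": -0.0002,"y": 0,"z": 0,"twist": 0},{"x": -0.0004,"y": 0,"z": 0,"twist": 0},{"x": -0.0005,"y": 0,"z": 0,"twist": 0},{"x": -0.0006,"y": 0,"z": 0,"twist": 0},{"x": -0.0006,"y": 0,"z": 0,"twist": 0},{"x": -0.0006,"y": 0,"z": 0,"twist": 0},{"x": -0.0006,"y": 0,"z": 0,"twist": 0},{"x": -0.0006,"y": 0,"z": 0,"twist": 0}]'

```text
time: 9.9
tool_pos: [581.7, -65.6, 72.2]
tcp_rot: [3.141, -0.001, 3.034]
contact_force: [-7.6, 0.4, 5.8]
grip_width: 13.4
finger_force: 30.0
```

```bash
python3 - <<'E'
from h import *
o=bot.get_obs();print(o['tool_pos'],o['tcp_rot'],o['contact_force'],o['moment'],o['grip_width'])
E
```

```text
[581.72427737 -65.62849138  72.22598056] [ 3.14143135e+00 -1.30548870e-03  3.03364945e+00] [-7.58359297  0.37387318  5.76559503] [0.07999298 1.01404556 0.00185147] 13.372568360032025
```

Contact with the fence is confirmed: the tool stalled and the force rose. I'll ease off, release so the block settles flat, and regrip.

Request:
play_rows --commands '[{"x": 0.0005,"y": 0,"z": 0,"twist": 0},{"x": 0.001,"y": 0,"z": 0,"twist": 0},{"x": 0.001,"y": 0,"z": 0,"twist": 0},{"x": 0.001,"y": 0,"z": 0,"twist": 0},{"x": 0.001,"y": 0,"z": 0,"twist": 0},{"x": 0.001,"y": 0,"z": 0,"twist": 0},{"x": 0.001,"y": 0,"z": 0,"twist": 0},{"x": 0.001,"y": 0,"z": 0,"twist": 0}]'

```text
time: 10.7
tool_pos: [581.7, -65.7, 72.3]
tcp_rot: [3.141, 0.001, 3.033]
contact_force: [0.2, 1.1, 2.9]
grip_width: 13.3
finger_force: 30.0
```

Request:
play_rows --commands '[{"x": 0,"y": 0,"z": 0,"twist": 0},{"x": 0,"y": 0,"z": 0,"twist": 0},{"x": 0,"y": 0,"z": 0,"twist": 0},{"x": 0,"y": 0,"z": 0,"twist": 0},{"x": 0,"y": 0,"z": 0,"twist": 0},{"x": 0,"y": 0,"z": 0,"twist": 0},{"x": 0,"y": 0,"z": 0,"twist": 0},{"x": 0,"y": 0,"z": 0,"twist": 0}]' --jaw 0.8

```text
time: 11.5
tool_pos: [581.3, -65.6, 72.2]
tcp_rot: [3.142, 0.0, 3.034]
contact_force: [0.6, 0.0, -0.3]
grip_width: 18.2
finger_force: 0.0
```

Request:
play_rows --commands '[{"x": 0,"y": 0,"z": 0,"twist": 0},{"x": 0,"y": 0,"z": 0,"twist": 0},{"x": 0,"y": 0,"z": 0,"twist": 0},{"x": 0,"y": 0,"z": 0,"twist": 0},{"x": 0,"y": 0,"z": 0,"twist": 0},{"x": 0,"y": 0,"z": 0,"twist": 0},{"x": 0,"y": 0,"z": 0,"twist": 0},{"x": 0,"y": 0,"z": 0,"twist": 0}]' --jaw 1

```text
time: 12.3
tool_pos: [581.3, -65.6, 72.2]
tcp_rot: [3.141, 0.0, 3.034]
contact_force: [-0.2, -0.4, -0.1]
grip_width: 13.2
finger_force: 30.0
```

Request:
play_rows --commands '[{"x": -0.0002,"y": 0,"z": 0,"twist": 0},{"x": -0.0004,"y": 0,"z": 0,"twist": 0},{"x": -0.0006,"y": 0,"z": 0,"twist": 0},{"x": -0.0008,"y": 0,"z": 0,"twist": 0},{"x": -0.0008,"y": 0,"z": 0,"twist": 0},{"x": -0.0008,"y": 0,"z": 0,"twist": 0},{"x": -0.0008,"y": 0,"z": 0,"twist": 0},{"x": -0.0008,"y": 0,"z": 0,"twist": 0}]'

```text
time: 13.1
tool_pos: [581.4, -65.6, 72.2]
tcp_rot: [3.141, -0.002, 3.034]
contact_force: [-4.8, 0.0, 4.0]
grip_width: 13.4
finger_force: 30.0
```

```bash
python3 - <<'E'
from h import *
o=bot.get_obs();print(o['tool_pos'],o['tcp_rot'],o['contact_force'],o['moment'],o['grip_width'])
d=np.array([.1072,.9942]);L=np.array([642.36,91.67]);print('togo',(L-o['tool_pos'][:2])@d-70)
E
```

```text
[581.38248048 -65.61804322  72.2066043 ] [ 3.14146079e+00 -1.58423295e-03  3.03371535e+00] [-4.76992283  0.03903556  3.98423932] [0.08500791 0.8037652  0.03255067] 13.39592951941944
togo 92.9125626587041
```

Request:
play_rows --commands '[{"x": 0,"y": 0.002,"z": 0,"twist": 0},{"x": 0,"y": 0.005,"z": 0,"twist": 0},{"x": 0,"y": 0.008,"z": 0,"twist": 0},{"x": 0,"y": 0.011,"z": 0,"twist": 0},{"x": 0,"y": 0.014,"z": 0,"twist": 0},{"x": 0,"y": 0.017,"z": 0,"twist": 0},{"x": 0,"y": 0.02,"z": 0,"twist": 0},{"x": 0,"y": 0.02,"z": 0,"twist": 0}]'

```text
time: 13.9
tool_pos: [583.5, -46.8, 72.2]
tcp_rot: [-3.14, -0.002, 3.034]
contact_force: [-5.8, -4.4, 3.3]
grip_width: 13.2
finger_force: 30.0
```

```bash
python3 - <<'E'
from h import *
o=bot.get_obs();print(o['tool_pos'],o['tcp_rot'],o['contact_force'],tool(o,o['contact_force']),o['moment'],o['grip_width'])
E
```

```text
[583.45321858 -46.75491828  72.19169516] [-3.14004494e+00 -1.63433011e-03  3.03386852e+00] [-5.8299026  -4.38423112  3.2981721 ] [ 5.3301174  -4.99070975 -3.28174508] [-0.58683275  0.88490677  0.00859177] 13.244867075055668
```

Request:
play_rows --commands '[{"x": 0,"y": 0.003,"z": 0,"twist": 0},{"x": 0,"y": 0.007,"z": 0,"twist": 0},{"x": 0,"y": 0.011,"z": 0,"twist": 0},{"x": 0,"y": 0.015,"z": 0,"twist": 0},{"x": 0,"y": 0.019,"z": 0,"twist": 0},{"x": 0,"y": 0.023,"z": 0,"twist": 0},{"x": 0,"y": 0.025,"z": 0,"twist": 0},{"x": 0,"y": 0.025,"z": 0,"twist": 0}]'

```text
time: 14.7
tool_pos: [586.1, -21.9, 72.2]
tcp_rot: [-3.14, -0.002, 3.034]
contact_force: [-6.0, -4.5, 3.6]
grip_width: 13.1
finger_force: 30.0
```

Request:
play_rows --commands '[{"x": 0,"y": 0.003,"z": 0,"twist": 0},{"x": 0,"y": 0.007,"z": 0,"twist": 0},{"x": 0,"y": 0.011,"z": 0,"twist": 0},{"x": 0,"y": 0.015,"z": 0,"twist": 0},{"x": 0,"y": 0.019,"z": 0,"twist": 0},{"x": 0,"y": 0.023,"z": 0,"twist": 0},{"x": 0,"y": 0.025,"z": 0,"twist": 0},{"x": 0,"y": 0.025,"z": 0,"twist": 0}]'

```text
time: 15.5
tool_pos: [588.8, 3.0, 72.2]
tcp_rot: [-3.14, -0.002, 3.034]
contact_force: [-6.3, -5.2, 4.9]
grip_width: 13.4
finger_force: 30.0
```

```bash
python3 - <<'E'
from h import *
o=bot.get_obs();print(o['tool_pos'],o['tcp_rot'],o['contact_force'],tool(o,o['contact_force']),o['moment'],o['grip_width'])
d=np.array([.1072,.9942]);L=np.array([642.36,91.67]);print('togo',(L-o['tool_pos'][:2])@d-70)
E
```

```text
[588.81075124   2.95562599  72.1696933 ] [-3.13997733e+00 -1.81736881e-03  3.03389667e+00] [-6.34037802 -5.18988118  4.91455865] [ 5.75471689 -5.8492412  -4.89466626] [-0.63807896  0.85727118 -0.01269054] 13.371659735418369
togo 23.940310105787475
```

Now 13 mm more with the press eased slightly, then look.

Request:
play_rows --commands '[{"x": 0.0001,"y": 0.002,"z": 0,"twist": 0},{"x": 0.0002,"y": 0.004,"z": 0,"twist": 0},{"x": 0.0002,"y": 0.006,"z": 0,"twist": 0},{"x": 0.0002,"y": 0.008,"z": 0,"twist": 0},{"x": 0.0002,"y": 0.01,"z": 0,"twist": 0},{"x": 0.0002,"y": 0.012,"z": 0,"twist": 0},{"x": 0.0002,"y": 0.013,"z": 0,"twist": 0},{"x": 0.0002,"y": 0.013,"z": 0,"twist": 0}]'

```text
time: 16.3
tool_pos: [590.2, 15.7, 72.2]
tcp_rot: [-3.14, -0.001, 3.034]
contact_force: [-4.5, -4.8, 4.5]
grip_width: 13.7
finger_force: 30.0
```

```bash
python3 - <<'E'
from h import *
o=bot.get_obs();print(o['tool_pos'],tool(o,o['contact_force']))
d=np.array([.1072,.9942]);L=np.array([642.36,91.67]);print('togo',(L-o['tool_pos'][:2])@d-70)
a=bot.capture('side')['pixels'][270:320,240:350,::-1]
b=bot.capture('top')['pixels'][165:250,250:360,::-1]
f=lambda i,k:cv2.resize(i,None,fx=k,fy=k,interpolation=cv2.INTER_CUBIC)
a=f(a,5.4);b=f(b,3)
cv2.imwrite('pics/s4.png',np.vstack([a,cv2.copyMakeBorder(b,0,0,0,a.shape[1]-b.shape[1],0)]));print(a.shape)
E
```

```text
[590.19319755  15.72939563  72.21046748] [ 3.9134421  -5.27556849 -4.44171892]
togo 11.092430089780407
(270, 594, 3)
```

View pics/s4.png

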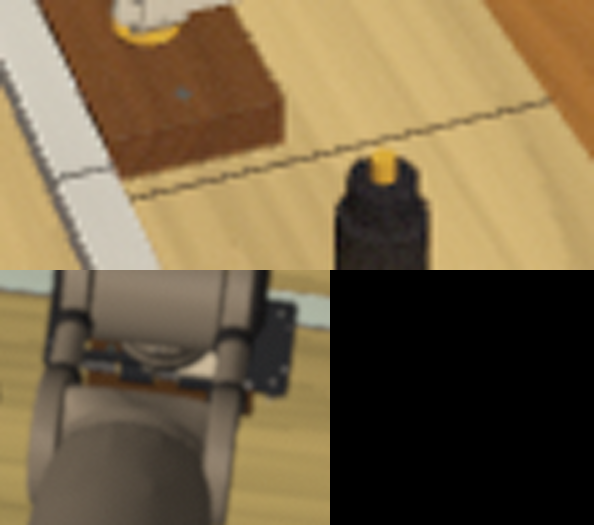

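The side crop shows the leading end's lower edge from (122,178) to (283,143), and the line from (135,198) to (550,100), so a gap of roughly 10 mm remains. I'll measure that at subpixel level.

```bash
cat >> h.py <<'E'
def gap():
    "distance along fence from block's lower leading edge to the line centre (side view, board plane)"
    c=bot.capture('side');g=cv2.cvtColor(c['pixels'],cv2.COLOR_RGB2GRAY).astype(float)
    D=np.array([.1072,.9942]);E=[];L=[]
    def line(u): # line row, fitted over the free part right of the block
        return u
    for u in range(298,338):
        v0=300-(u-268)*.235;r=np.arange(int(v0)-5,int(v0)+6);p=g[r,u];k=p.argmin()
        if 0<k<len(p)-1 and not 300<=u<=322:
            L.append((u,r[k]+.5*(p[k-1]-p[k+1])/(p[k-1]-2*p[k]+p[k+1])))
    L=np.array(L);f=np.polyfit(L[:,0],L[:,1],1)
    L=L[abs(L[:,1]-np.polyval(f,L[:,0]))<.6];f=np.polyfit(L[:,0],L[:,1],1)
    return c,g,f,L
E
python3 - <<'E'
from h import *
c,g,f,L=gap();print(f,len(L),(L[:,1]-np.polyval(f,L[:,0])).std())
for u in (268,276,284,290):
    v=int(np.polyval(f,u));print(u,np.polyval(f,u),v-14,g[v-14:v+4,u].astype(int))
E
```

```text
[  0.42530303 140.35      ] 1 0.0
268 254.33121212121205 240 [50 52 49 67 97 57 56 55 57 53 57 56 55 61 54 57 56 57]
276 257.73363636363626 243 [114  87  72  67  59  57  55  59  53  58  55  54  55  56  56  56  51  52]
284 261.13606060606054 247 [ 58  57  56  57  57  59  59  60  74  65  51  52  76 149 187 188 188 187]
290 263.68787878787873 249 [ 57  58  58  55  61  63  60  53  49  91 170 188 187 170 112 125 160 174]h.py:26: RankWarning: Polyfit may be poorly conditioned
  L=np.array(L);f=np.polyfit(L[:,0],L[:,1],1)
h.py:27: RankWarning: Polyfit may be poorly conditioned
  L=L[abs(L[:,1]-np.polyval(f,L[:,0]))<.6];f=np.polyfit(L[:,0],L[:,1],1)
```

```bash
python3 - <<'E'
s=open('h.py').read();i=s.index('def gap');s=s[:i]+'''def gap():
    "distance along fence from block's lower leading edge to the line centre (side view, board plane)"
    c=bot.capture('side');g=cv2.cvtColor(c['pixels'],cv2.COLOR_RGB2GRAY).astype(float)
    L=[];E=[]
    for u in [*range(294,302),*range(322,340)]:
        v0=306-(u-268)*.236;r=np.arange(round(v0)-3,round(v0)+4);p=185-g[r,u];p[p<15]=0
        if p.max()>30: L.append((u,(p*r).sum()/p.sum()))
    L=np.array(L);f=np.polyfit(L[:,0],L[:,1],1);e=L[:,1]-np.polyval(f,L[:,0])
    for u in range(266,290):   # first bright crossing above the line
        v=round(np.polyval(f,u));r=np.arange(v-16,v+2);p=g[r,u];k=np.where((p[:-1]<120)&(p[1:]>=120))[0]
        if len(k): k=k[-1];E.append((u,r[k]+(120-p[k])/(p[k+1]-p[k])))
    E=np.array(E);h=np.polyfit(E[:,0],E[:,1],1);b=abs(E[:,1]-np.polyval(h,E[:,0]))<.5;h=np.polyfit(E[b,0],E[b,1],1)
    D=np.array([.1072,.9942]);P=lambda k,u:w(c,(u,np.polyval(k,u)),18)[0]@D
    print('line',f,len(L),e.std(),'edge',h,b.sum(),len(E),'gap',[round(P(f,u)-P(h,u),2) for u in(268,278,288)],'line s',P(f,280))
'''
open('h.py','w').write(s)
E
python3 -c "
from h import *
gap();o=bot.get_obs();print(o['tool_pos'],tool(o,o['contact_force']),o['time'])"
```

```text
Traceback (most recent call last):
  File "h.py", line 27, in gap
    E=np.array(E);h=np.polyfit(E[:,0],E[:,1],1);b=abs(E[:,1]-np.polyval(h,E[:,0]))<.5;h=np.polyfit(E[b,0],E[b,1],1)
                                                                                        ~~~~~~~~~~^^^^^^^^^^^^^^^^^
TypeError: expected non-empty vector for x
```

```bash
sed -i 's/np.arange(v-16,v+2)/np.arange(v-12,v-1)/; s/range(266,290)/range(266,291)/' h.py
python3 -c "
from h import *
gap();o=bot.get_obs();print(o['tool_pos'],tool(o,o['contact_force']),o['time'])"
```

```text
line [-2.40866855e-01  3.70365869e+02] 26 0.41209644801173617 edge [-2.32217091e-01  3.63849918e+02] 25 25 gap [np.float64(14.01), np.float64(13.82), np.float64(13.62)] line s 161.0763119342855
[590.20785024  15.71743164  72.20975055] [ 5.04281994 -5.02812419 -3.89726856] 16.55
```

Request:
play_rows --commands '[{"x": 0,"y": 0.001,"z": 0,"twist": 0},{"x": 0,"y": 0.0025,"z": 0,"twist": 0},{"x": 0,"y": 0.004,"z": 0,"twist": 0},{"x": 0,"y": 0.0055,"z": 0,"twist": 0},{"x": 0,"y": 0.007,"z": 0,"twist": 0},{"x": 0,"y": 0.008,"z": 0,"twist": 0},{"x": 0,"y": 0.008,"z": 0,"twist": 0},{"x": 0,"y": 0.008,"z": 0,"twist": 0}]'

```text
time: 17.35
tool_pos: [591.0, 23.6, 72.2]
tcp_rot: [-3.14, -0.001, 3.034]
contact_force: [-5.0, -4.8, 3.3]
grip_width: 13.1
finger_force: 30.0
```

```bash
python3 -c "
from h import *
gap();o=bot.get_obs();print(o['tool_pos'],tool(o,o['contact_force']),o['time'])
g=bot.capture('side')['pixels'].mean(2).astype(int)
print(g[292:308,264:292])
cv2.imwrite('pics/s5.png',cv2.resize(bot.capture('side')['pixels'][280:315,250:310,::-1],None,fx=13,fy=13,interpolation=cv2.INTER_CUBIC))"
```

```text
line [-2.39418425e-01  3.69886956e+02] 26 0.3933729672627476 edge [  0.55474155 151.44444444] 1 1 gap [np.float64(18.8), np.float64(-7.72), np.float64(-33.55)] line s 160.83194968545317
[591.03635254  23.64046702  72.19994885] [ 4.524062   -5.72340272 -3.64228032] 17.4
[[ 77  74  83  76  78  74  68  75  75  76  77  75  74  78  77  78  74  73
   71  71  73  74  74  67  64  70  70  69]
 [ 74  78  77  77  77  75  73  74  75  76  77  73  73  76  77  78  75  73
   70  62  64  64  68  68  70  67  65  69]
 [ 76  75  79  76  79  75  74  71  76  75  74  76  79  75  75  67  64  69
   65  65  67  66  69  63  70  67  64  70]
 [ 74  74  74  78  83  80  75  76  68  74  69  67  64  69  71  66  64  67
   62  64  66  63  67  68  63  67  68  67]
 [ 77  72  75  79  79  74  67  64  65  68  69  71  69  71  70  64  62  65
   62  69  69  63  69  67  65  64  69  69]
 [ 77  73  64  72  69  66  64  61  68  68  72  66  70  71  65  66  65  62
   69  68  69  67  67  67  71  70  70  71]
 [ 65  67  70  70  71  64  64  68  71  70  69  71  70  63  68  63  63  69
   66  67  68  67  65  67  67  72  83  79]
 [ 65  69  
[... 681 characters left out ...]
 162 163]
 [106 117 128 140 104 111 102 118 127 146 162 161 159 157 155 153 151 152
  153 154 157 159 158 154 154 154 158 163]
 [110 118  98 117 124 152 153 160 161 162 161 163 160 160 155 153 151 152
  153 153 155 158 158 156 154 154 157 163]
 [137 166 165 159 153 154 154 157 158 163 159 160 163 161 158 155 152 150
  152 153 154 157 159 159 154 154 154 159]]h.py:27: RankWarning: Polyfit may be poorly conditioned
  E=np.array(E);h=np.polyfit(E[:,0],E[:,1],1);b=abs(E[:,1]-np.polyval(h,E[:,0]))<.5;h=np.polyfit(E[b,0],E[b,1],1)
h.py:27: RankWarning: Polyfit may be poorly conditioned
  E=np.array(E);h=np.polyfit(E[:,0],E[:,1],1);b=abs(E[:,1]-np.polyval(h,E[:,0]))<.5;h=np.polyfit(E[b,0],E[b,1],1)
```

View pics/s5.png

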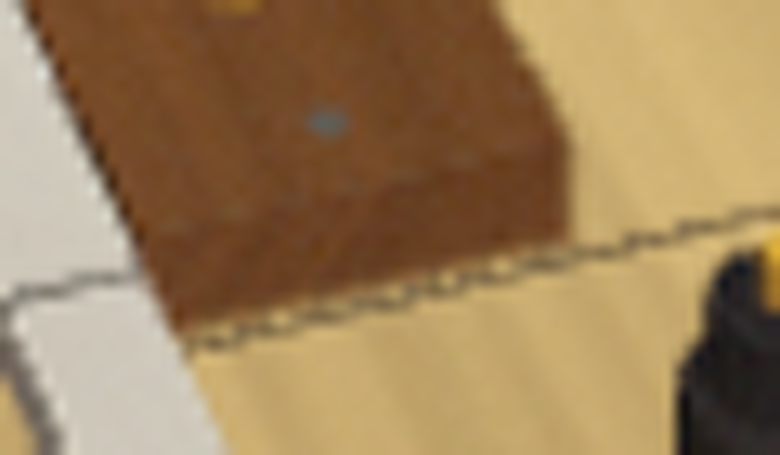

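The crop shows a thin tan strip, about 1.7 px or 5.5 mm, between the leading lower edge (180,325)-(565,240) and the line (190,345)-(565,258). Advance 3.5 mm and measure again.

Request:
play_rows --commands '[{"x": 0,"y": 0.0007,"z": 0,"twist": 0},{"x": 0,"y": 0.0014,"z": 0,"twist": 0},{"x": 0,"y": 0.0021,"z": 0,"twist": 0},{"x": 0,"y": 0.0028,"z": 0,"twist": 0},{"x": 0,"y": 0.0035,"z": 0,"twist": 0},{"x": 0,"y": 0.0035,"z": 0,"twist": 0},{"x": 0,"y": 0.0035,"z": 0,"twist": 0},{"x": 0,"y": 0.0035,"z": 0,"twist": 0}]'

```text
time: 18.3
tool_pos: [591.4, 27.0, 72.2]
tcp_rot: [-3.14, -0.001, 3.034]
contact_force: [-4.8, -4.7, 3.5]
grip_width: 13.2
finger_force: 30.0
```

```bash
cat >> h.py <<'E'
def gap2(d=0.):
    "fit gap by column model: brown 68 | tan 157 | line deficit at known line; line fitted outside"
    from scipy.optimize import least_squares
    c=bot.capture('side');g=c['pixels'].mean(2)
    us=np.r_[266:292];ul=np.r_[295:301,323:338]
    sub=(np.arange(20)+.5)/20-.5
    def model(q,u,blk):
        v=np.round(302-(u-280)*.24).astype(int)[:,None]+np.arange(-5,5)
        s=v[...,None]+sub;ln=q[0]+q[1]*(u-300);x=s-ln[:,None,None]
        I=np.where(abs(x)<q[3]/2,q[4],q[5])
        x0=np.clip((x+q[3]/2)*20+.5,0,1);x1=np.clip((x-q[3]/2)*20+.5,0,1);I=q[5]+(q[4]-q[5])*(x0-x1)
        if blk:
            t=np.clip((x+q[2])*20+.5,0,1);I=q[6]*(1-t)+I*t
        return I.mean(2)-g[v,u[:,None]]
    fun=lambda q:np.r_[model(np.r_[q[:4],60,q[4:]],us,1).ravel(),model(np.r_[q[:4],60,q[4:]],ul,0).ravel()]
    best=min((least_squares(fun,[297.3,-.24,g0,.6,157,68],loss='soft_l1',f_scale=10,diff_step=1e-4) for g0 in(.3,.8,1.4,2)),key=lambda r:r.cost)
    q=best.x;D=np.array([.1072,.9942]);u=280;v=q[0]+q[1]*(u-300)
    P=lambda v:w(c,(u,v),18)[0]@D
    print('q',q.round(3),'cost',best.cost,'gap mm',P(v)-P(v-q[2]),'linewidth mm',P(v+q[3]/2)-P(v-q[3]/2))
E
python3 -c "
from h import *
gap2();o=bot.get_obs();print(o['tool_pos'],tool(o,o['contact_force']),o['time'])"
```

```text
q [ 2.97985e+02 -2.37000e-01  4.43000e-01  4.99000e-01  1.59955e+02
  6.78810e+01] cost 5412.904210095888 gap mm 1.4772326333441868 linewidth mm 1.6636156544221308
[591.42102012  27.01906292  72.21375632] [ 4.68993872 -5.86533217 -3.97353151] 18.35
```

Request:
play_rows --commands '[{"x": 0,"y": 0.0002,"z": 0,"twist": 0},{"x": 0,"y": 0.0004,"z": 0,"twist": 0},{"x": 0,"y": 0.0006,"z": 0,"twist": 0},{"x": 0,"y": 0.0008,"z": 0,"twist": 0},{"x": 0,"y": 0.001,"z": 0,"twist": 0},{"x": 0,"y": 0.001,"z": 0,"twist": 0},{"x": 0,"y": 0.001,"z": 0,"twist": 0},{"x": 0,"y": 0.001,"z": 0,"twist": 0}]'

```text
time: 19.15
tool_pos: [591.5, 27.9, 72.2]
tcp_rot: [-3.14, -0.001, 3.034]
contact_force: [-5.4, -5.9, 3.9]
grip_width: 13.3
finger_force: 30.0
```

```bash
python3 -c "
from h import *
gap2();o=bot.get_obs();print(o['tool_pos'],tool(o,o['contact_force']),o['time'])"
```

```text
q [ 2.97996e+02 -2.38000e-01  4.66000e-01  4.87000e-01  1.60048e+02
  6.77710e+01] cost 5695.852074308108 gap mm 1.5554945260946056 linewidth mm 1.6238415304914895
[591.52474177  27.91095666  72.21452086] [ 5.32312202 -6.5769796  -3.78086901] 19.2
```

```bash
python3 - <<'E'
from h import *
from scipy.optimize import least_squares
c=bot.capture('side');g=c['pixels'].astype(float)
us=np.r_[268:291];ul=np.r_[295:301,323:338];sub=(np.arange(20)+.5)/20-.5
px=lambda dv:dv # px
v280=298+.238*20
mmpx=(w(c,(280,v280+.5),18)-w(c,(280,v280-.5),18))[0]@np.array([.1072,.9942]);W=2/mmpx;print('mm/px',mmpx)
step=lambda x:np.clip(x*20+.5,0,1)
def model(q,u,blk):
    v=np.round(303-(u-280)*.24).astype(int)[:,None]+np.arange(-6,5)
    x=(v[...,None]+sub)-(q[0]+q[1]*(u-300))[:,None,None]
    ln=step(x+W/2)-step(x-W/2);t=step(x+q[2]) if blk else 1+0*x
    tan,line,br=q[3:6],q[6:9],q[9:12]
    I=(t*(1-ln)).mean(2)[...,None]*tan+(t*ln).mean(2)[...,None]*line+(1-t).mean(2)[...,None]*br
    return (I-g[v,u[:,None]]).ravel()
fun=lambda q:np.r_[model(q,us,1),model(q,ul,0)]
for g0 in np.arange(-1,2.01,.25)/mmpx:
    def f(p):return fun(np.r_[p[:2],g0,p[2:]])
    r=least_squares(f,[298,-.238,205,165,105,60,60,60,105,60,35],loss='soft_l1',f_scale=8)
    print(round(g0*mmpx,2),round(r.cost),r.x.round(2))
E
```

```text
mm/px 3.333472593446162
-1.0 22025 [ 2.9793e+02 -2.4000e-01  1.9856e+02  1.7003e+02  1.1057e+02  9.3190e+01
  7.4210e+01  5.1050e+01  1.0595e+02  6.5440e+01  3.6390e+01]
-0.75 21980 [ 2.9793e+02 -2.4000e-01  1.9857e+02  1.6998e+02  1.1051e+02  9.2930e+01
  7.4710e+01  5.1650e+01  1.0597e+02  6.5390e+01  3.6320e+01]
-0.5 21889 [ 2.9793e+02 -2.4000e-01  1.9857e+02  1.6995e+02  1.1046e+02  9.3540e+01
  7.5670e+01  5.2410e+01  1.0599e+02  6.5340e+01  3.6240e+01]
-0.25 21790 [ 2.9793e+02 -2.4000e-01  1.9856e+02  1.6992e+02  1.1043e+02  9.4800e+01
  7.6870e+01  5.3100e+01  1.0599e+02  6.5280e+01  3.6170e+01]
0.0 21666 [ 2.9793e+02 -2.4000e-01  1.9854e+02  1.6988e+02  1.1040e+02  9.6620e+01
  7.8280e+01  5.3750e+01  1.0595e+02  6.5210e+01  3.6080e+01]
0.25 21487 [ 2.9794e+02 -2.4000e-01  1.9850e+02  1.6984e+02  1.1037e+02  9.9050e+01
  8.0020e+01  5.4470e+01  1.0589e+02  6.5120e+01  3.5970e+01]
0.5 21253 [ 2.9794e+02 -2.4000e-01  1.9845e+02  1.6980e+02  1.1035e+02  1.0176e+02
  8.1780e+01  5.5090e+01  1.0581e+02  6.5020e+01  3.5870e+01]
0.75 20963 [ 2.9794e+02 -2.4000e-01  1.9841e+02  1.6977e+02  1.1034e+02  1.0443e+02
  8.3310e+01  5.5500e+01  1.0572e+02  6.4900e+01  3.5750e+01]
1.0 20410 [ 2.9794e+02 -2.4000e-01  1.9839e+02  1.6976e+02  1.1034e+02  1.0599e+02
  8.3840e+01  5.5260e+01  1.0559e+02  6.4770e+01  3.5610e+01]
1.25 18562 [ 2.9797e+02 -2.4000e-01  1.9857e+02  1.6995e+02  1.1048e+02  1.0439e+02
  8.2210e+01  5.3940e+01  1.0533e+02  6.4510e+01  3.5360e+01]
1.5 17577 [ 2.9799e+02 -2.4000e-01  1.9873e+02  1.7010e+02  1.1060e+02  1.0179e+02
  7.9590e+01  5.1870e+01  1.0494e+02  6.4110e+01  3.5010e+01]
1.75 17824 [ 2.9800e+02 -2.4000e-01  1.9882e+02  1.7019e+02  1.1066e+02  1.0011e+02
  7.7540e+01  5.0070e+01  1.0465e+02  6.3780e+01  3.4710e+01]
2.0 19164 [ 2.9801e+02 -2.4000e-01  1.9887e+02  1.7023e+02  1.1067e+02  9.8020e+01
  7.4540e+01  4.8510e+01  1.0446e+02  6.3490e+01  3.4470e+01]
```

The fit now has a clear minimum: about 1.55 mm remains to the line's centre. Advance 1.0 mm.

Request:
play_rows --commands '[{"x": 0,"y": 0.0002,"z": 0,"twist": 0},{"x": 0,"y": 0.0004,"z": 0,"twist": 0},{"x": 0,"y": 0.0006,"z": 0,"twist": 0},{"x": 0,"y": 0.0008,"z": 0,"twist": 0},{"x": 0,"y": 0.001,"z": 0,"twist": 0},{"x": 0,"y": 0.001,"z": 0,"twist": 0},{"x": 0,"y": 0.001,"z": 0,"twist": 0},{"x": 0,"y": 0.001,"z": 0,"twist": 0}]'

```text
time: 20.05
tool_pos: [591.6, 28.9, 72.2]
tcp_rot: [-3.14, -0.001, 3.034]
contact_force: [-5.5, -5.6, 4.2]
grip_width: 13.6
finger_force: 30.0
```

Request:
play_rows --commands '[{"x": 0.0002,"y": -0.0003,"z": 0,"twist": 0},{"x": 0.0004,"y": -0.0006,"z": 0,"twist": 0},{"x": 0.0006,"y": -0.001,"z": 0,"twist": 0},{"x": 0.0007,"y": -0.001,"z": 0,"twist": 0},{"x": 0.0007,"y": -0.001,"z": 0,"twist": 0},{"x": 0.0007,"y": -0.001,"z": 0,"twist": 0},{"x": 0.0007,"y": -0.001,"z": 0,"twist": 0},{"x": 0.0007,"y": -0.001,"z": 0,"twist": 0}]'

```text
time: 20.85
tool_pos: [591.7, 29.4, 72.2]
tcp_rot: [3.141, 0.0, 3.034]
contact_force: [-2.6, -2.8, 0.2]
grip_width: 13.2
finger_force: 30.0
```

Request:
play_rows --commands '[{"x": 0,"y": -0.0003,"z": 0,"twist": 0},{"x": 0,"y": -0.0006,"z": 0,"twist": 0},{"x": 0,"y": -0.0006,"z": 0,"twist": 0},{"x": 0,"y": -0.0006,"z": 0,"twist": 0},{"x": 0,"y": -0.0006,"z": 0,"twist": 0},{"x": 0,"y": -0.0006,"z": 0,"twist": 0},{"x": 0,"y": -0.0006,"z": 0,"twist": 0},{"x": 0,"y": -0.0006,"z": 0,"twist": 0}]'

```text
time: 21.65
tool_pos: [591.5, 28.8, 72.2]
tcp_rot: [3.141, 0.0, 3.034]
contact_force: [0.7, 1.5, 0.0]
grip_width: 13.5
finger_force: 30.0
```

Request:
play_rows --commands '[{"x": 0,"y": 0,"z": 0,"twist": 0},{"x": 0,"y": 0,"z": 0,"twist": 0},{"x": 0,"y": 0,"z": 0,"twist": 0},{"x": 0,"y": 0,"z": 0,"twist": 0},{"x": 0,"y": 0,"z": 0,"twist": 0},{"x": 0,"y": 0,"z": 0,"twist": 0},{"x": 0,"y": 0,"z": 0,"twist": 0},{"x": 0,"y": 0,"z": 0,"twist": 0}]' --jaw 0.6

```text
time: 22.45
tool_pos: [591.4, 28.7, 72.2]
tcp_rot: [3.142, 0.0, 3.034]
contact_force: [0.1, -0.5, -0.1]
grip_width: 36.8
finger_force: 0.0
```

Request:
play_rows --commands '[{"x": 0,"y": 0,"z": -0.02,"twist": 0},{"x": 0,"y": 0,"z": -0.05,"twist": 0},{"x": 0,"y": 0,"z": -0.08,"twist": 0},{"x": 0,"y": 0,"z": -0.11,"twist": 0},{"x": 0.03,"y": -0.03,"z": -0.12,"twist": 0},{"x": 0.06,"y": -0.06,"z": -0.12,"twist": 0},{"x": 0.09,"y": -0.09,"z": -0.12,"twist": 0},{"x": 0.12,"y": -0.12,"z": -0.12,"twist": 0}]'

```text
time: 23.25
tool_pos: [457.8, -78.3, 192.4]
tcp_rot: [-3.141, 0.001, 3.034]
contact_force: [0.9, -0.9, 0.5]
grip_width: 36.8
finger_force: 0.0
```

Request:
play_rows --commands '[{"x": 0.03,"y": -0.035,"z": 0,"twist": 0},{"x": 0.06,"y": -0.07,"z": 0,"twist": 0},{"x": 0.08,"y": -0.1,"z": 0,"twist": 0},{"x": 0.09,"y": -0.13,"z": 0,"twist": 0},{"x": 0.1,"y": -0.16,"z": 0,"twist": 0},{"x": 0.1,"y": -0.18,"z": 0,"twist": 0},{"x": 0.1,"y": -0.18,"z": 0,"twist": 0},{"x": 0.1,"y": -0.18,"z": 0,"twist": 0}]'

```text
time: 24.05
tool_pos: [340.2, -245.6, 192.1]
tcp_rot: [3.141, -0.0, 3.032]
contact_force: [0.5, 0.4, 0.0]
grip_width: 36.8
finger_force: 0.0
```

```bash
python3 - <<'E'
from h import *
a=bot.capture('side')['pixels'][225:315,215:340,::-1]
b=bot.capture('top')['pixels'][150:235,225:350,::-1]
f=lambda i,k:cv2.resize(i,None,fx=k,fy=k,interpolation=cv2.INTER_CUBIC)
a=f(a[30:],4.8);b=f(b[5:65],4.8)
cv2.imwrite('pics/s6.png',np.vstack([a,b]));print(a.shape,b.shape)
E
```

```text
(288, 600, 3) (288, 600, 3)
```

View pics/s6.png

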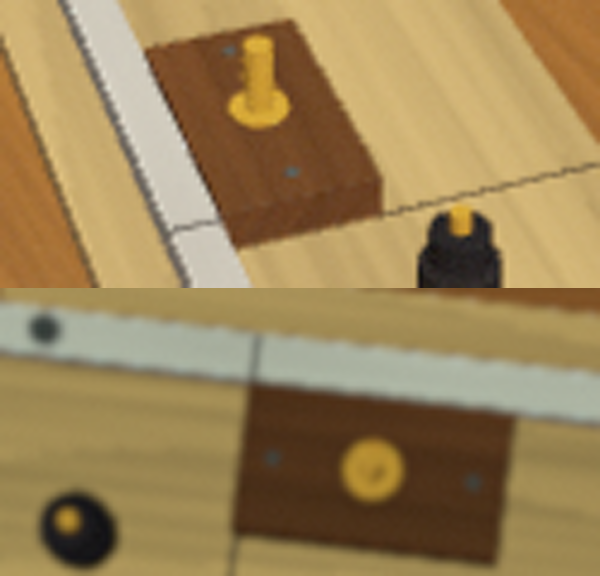

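Both views show the block flush with the fence. Its leading end is at the line: side view (240,245)-(382,212), with the line continuing from (385,214); top view edge (250,385)-(233,535). One numeric check.

```bash
python3 - <<'E'
from h import *
from scipy.optimize import least_squares
c=bot.capture('side');g=c['pixels'].astype(float)
us=np.r_[268:291];ul=np.r_[297:301,323:338];sub=(np.arange(20)+.5)/20-.5
mmpx=3.333;W=2/mmpx
step=lambda x:np.clip(x*20+.5,0,1)
def model(q,u,blk):
    v=np.round(303-(u-280)*.24).astype(int)[:,None]+np.arange(-6,5)
    x=(v[...,None]+sub)-(q[0]+q[1]*(u-300))[:,None,None]
    ln=step(x+W/2)-step(x-W/2);t=step(x+q[2]) if blk else 1+0*x
    I=(t*(1-ln)).mean(2)[...,None]*q[3:6]+(t*ln).mean(2)[...,None]*np.array([102,80,52])+(1-t).mean(2)[...,None]*q[6:9]
    return (I-g[v,u[:,None]]).ravel()
for g0 in np.arange(-2.5,2.1,.5)/mmpx:
    r=least_squares(lambda p:np.r_[model(np.r_[p[:2],g0,p[2:]],us,1),model(np.r_[p[:2],g0,p[2:]],ul,0)],[298,-.238,198,170,110,105,65,36],loss='soft_l1',f_scale=8)
    print(round(g0*mmpx,2),round(r.cost),r.x[:2].round(3))
# top: block sides and line by gradient fits
c=bot.capture('top');im=c['pixels'].astype(float);R_=im[...,0]
f=lambda A,i,j:np.polyfit(A[:,i],A[:,j],1)
E=[]
for v in range(176,200):   # leading edge: right-most bright->dark crossing
    u0=round(277-(v-175)*.113);p=R_[v,u0-5:u0+6];k=np.where((p[:-1]>=110)&(p[1:]<110))[0]
    if len(k):k=k[-1];E.append((v,u0-5+k+(p[k]-110)/(p[k]-p[k+1])))
E=np.array(E)
L=[]
for v in range(212,246):
    u0=round(277.5-(v-165)*.113);r=np.arange(u0-4,u0+5);p=np.median(R_[v,r])-R_[v,r];p[p<15]=0
    if p.max()>25:L.append((v,(p*r).sum()/p.sum()))
L=np.array(L);h=f(E,0,1);l=f(L,0,1);print(h,l,len(E),len(L),(L[:,1]-np.polyval(l,L[:,0])).std())
D=np.array([.1072,.9942])
for v in(180,195):
    a=w(c,(np.polyval(h,v),v),43)[0];b=w(c,(np.polyval(l,v),v),18)[0];print('top: line-edge',(b-a)@D)
B=[];F=[]
for u in range(285,325):   # fence-side edge of block
    v0=round(141.5+.1201*u);p=R_[v0-5:v0+9,u];k=np.where((p[:-1]>=110)&(p[1:]<110))[0]
    if len(k):k=k[-1];B.append((u,v0-5+k+(p[k]-110)/(p[k]-p[k+1])))
B=np.array(B);s=f(B,0,1);P=w(c,[(285,np.polyval(s,285)),(325,np.polyval(s,325))],43);d=P[0]-P[1]
print('block yaw',np.degrees(np.arctan2(-d[0],d[1])),'fence -6.15',len(B),(B[:,1]-np.polyval(s,B[:,0])).std())
E
```

```text
-2.5 24188 [ 2.97625e+02 -2.24000e-01]
-2.0 23434 [ 2.97699e+02 -2.27000e-01]
-1.5 22793 [ 2.97782e+02 -2.30000e-01]
-1.0 22292 [ 2.9783e+02 -2.3200e-01]
-0.5 22263 [ 2.97841e+02 -2.32000e-01]
0.0 22091 [ 2.97858e+02 -2.33000e-01]
0.5 21816 [ 2.97874e+02 -2.33000e-01]
1.0 21230 [ 2.97895e+02 -2.34000e-01]
1.5 18352 [ 2.97969e+02 -2.36000e-01]
2.0 20133 [ 2.98009e+02 -2.38000e-01]
[-1.35786043e-01  3.00224021e+02] [-1.30849441e-01  3.00593341e+02] 24 34 0.10824492244965436
top: line-edge -0.80366280148468
top: line-edge -0.9794424697198784
block yaw -6.407952492174998 fence -6.15 40 0.09177768910972606
```

```bash
python3 - <<'E'
from h import *
ims=[bot.capture('top') for _ in range(4)];c=ims[0];im=np.mean([i['pixels'] for i in ims],0).astype(np.float32)
R_=im[...,0]
def edge(horiz,rng,g0,k,falling,th,ch=R_):
    A=[]
    for t in rng:
        v0=round(g0+k*t);p=ch[v0-4:v0+5,t] if horiz else ch[t,v0-4:v0+5]
        q=p if not falling else -p;T=th if not falling else -th
        j=np.where((q[:-1]<T)&(q[1:]>=T))[0]
        if len(j):j=j[len(j)//2];A.append((t,v0-4+j+(T-q[j])/(q[j+1]-q[j])))
    A=np.array(A);f=np.polyfit(A[:,0],A[:,1],1);r=A[:,1]-np.polyval(f,A[:,0]);b=abs(r)<.3;f=np.polyfit(A[b,0],A[b,1],1)
    return f,b.sum(),A.shape[0],r.std()
def yaw(f,horiz,t0,t1,z):
    pts=[(t,np.polyval(f,t)) if horiz else (np.polyval(f,t),t) for t in(t0,t1)];P=w(c,pts,z);d=P[0]-P[1];
    return np.degrees(np.arctan2(-d[0],d[1]) if horiz else np.arctan2(d[1],d[0])),P
fr=edge(1,range(278,325),171.5,.1201,0,120);print('front',fr,yaw(fr[0],1,278,325,43))
ba=edge(1,range(282,328),141.3,.1201,1,125);print('fence side',ba,yaw(ba[0],1,282,328,43))
re=edge(0,range(180,205),354,-.12,0,105);print('rear',re,yaw(re[0],0,180,205,43))
G=cv2.cvtColor(im.astype(np.uint8),cv2.COLOR_RGB2HSV)[...,1].astype(float)
for rg in (range(230,271),range(338,400)):
    f=edge(1,rg,141.5,.1201,0,75,G);print('fence',f,yaw(f[0],1,rg[0],rg[-1],18)[0])
E
```

```text
front (array([1.2296694e-01, 1.7276375e+02]), np.int64(47), 47, np.float64(0.07964808110812795)) (np.float64(-6.243395843923811), array([[556.35965271,  87.62345615],
       [543.62425256, -28.78663872]]))
fence side (array([1.21739351e-01, 1.39915737e+02]), np.int64(46), 46, np.float64(0.10274784367885896)) (np.float64(-6.24799906358538), array([[638.21544854,  79.30836308],
       [625.69535527, -35.04869576]]))
rear (array([-1.25089253e-01,  3.54364061e+02]), np.int64(23), 24, np.float64(0.24701144467521094)) (np.float64(-6.286836415570615), array([[625.43751302, -44.58553462],
       [562.95974997, -37.70245408]]))
fence (array([1.20171735e-01, 1.41535596e+02]), np.int64(41), 41, np.float64(0.05358031652650516)) -6.1561404227807754
fence (array([1.21534370e-01, 1.41029975e+02]), np.int64(62), 62, np.float64(0.05556413533572354)) -6.2339649126912136
```

```bash
python3 - <<'E'
from h import *
c=bot.capture('top');D=np.array([.1072,.9942])
for v in(182,190,198):
    L=w(c,(300.593-.13085*v,v),18)[0]@D;H=w(c,(300.224-.135786*v,v),43)[0]@D;r=w(c,(354.364-.125089*v,v),43)[0]@D;print(L,H,r,H-r)
im=c['pixels'].astype(int)
for v in(182,188,194): u=round(300.4-.1333*v);print(v,u-4,im[v,u-4:u+5].tolist())
for v in(215,225): u=round(300.6-.1308*v);print(v,u-4,im[v,u-4:u+5].tolist())
E
```

```text
159.9746744811325 160.80073342275188 22.73167387105218 138.0690595516997
160.00906895948796 160.92889882252558 22.7783132047575 138.1505856177681
160.04339916009658 161.0568249439416 22.824865389072343 138.23195955486926
182 272 [[152, 131, 80], [152, 132, 80], [145, 125, 75], [125, 104, 61], [94, 70, 39], [79, 51, 27], [78, 49, 25], [79, 50, 26], [79, 50, 25]]
188 271 [[159, 138, 83], [161, 140, 83], [159, 137, 83], [141, 119, 71], [105, 82, 47], [79, 51, 26], [75, 47, 24], [76, 47, 24], [76, 48, 28]]
194 271 [[154, 133, 81], [152, 132, 80], [135, 115, 69], [103, 80, 46], [79, 53, 29], [71, 44, 22], [73, 46, 23], [75, 47, 26], [74, 46, 24]]
215 268 [[172, 149, 90], [173, 150, 91], [171, 149, 90], [159, 138, 85], [136, 118, 74], [135, 117, 73], [160, 139, 84], [173, 150, 90], [173, 151, 91]]
225 267 [[171, 148, 89], [171, 148, 89], [169, 146, 88], [154, 134, 81], [136, 118, 73], [145, 127, 78], [165, 143, 86], [173, 149, 90], [172, 149, 90]]
```

```bash
python3 - <<'E'
from h import *
D=np.array([.1072,.9942])
ims=[bot.capture('top') for _ in range(4)];c=ims[0];im=np.mean([i['pixels'] for i in ims],0);S=cv2.cvtColor(im.astype(np.uint8),cv2.COLOR_RGB2HSV)[...,1].astype(float);G=im[...,1]
# screw centroids
for u,v in((234.5,163.5),(394.3,182.8)):
    y,x=np.mgrid[int(v)-5:int(v)+6,int(u)-5:int(u)+6];p=np.clip(130-G[y,x],0,None);p[np.hypot(x-u,y-v)>4]=0
    q=((p*x).sum()/p.sum(),(p*y).sum()/p.sum());print('screw',q,[w(c,q,z)[0]@D for z in(38,45,51)])
# board end edges along rows (green channel: wood tan vs bench brown)
for v in(205,215,225):
    a=G[v,205:230];b=G[v,390:412];f=lambda p,o,s:[o+k+(105-p[k])/(p[k+1]-p[k]) for k in range(len(p)-1) if (p[k]-105)*(p[k+1]-105)<0]
    l,r=f(a,205,1),f(b,390,1);print(v,l,r,[w(c,(l[0],v),18)[0]@D,w(c,(r[-1],v),18)[0]@D])
c=bot.capture('side');cv2.imwrite('pics/s7.png',c['pixels'][:,:,::-1])
g=c['pixels'].astype(int)
for u in(268,274,280,286,289,294,298,326,332): 
    v=round(298-.238*(u-300));print(u,v-4,[tuple(x) for x in g[v-4:v+4,u].tolist()])
E
```

```text
screw (np.float64(233.79202392821534), np.float64(163.16590229312064)) [np.float64(270.836610942496), np.float64(269.6727667482964), np.float64(268.675186010411)]
screw (np.float64(393.86347673397717), np.float64(182.4060579455663)) [np.float64(-130.7079212999494), np.float64(-130.01761346303266), np.float64(-129.42592103138972)]
205 [np.float64(217.6904761904762)] [np.float64(402.49)] [np.float64(300.4087351581588), np.float64(-160.5852249242755)]
215 [np.float64(215.8019801980198)] [np.float64(401.34736842105264)] [np.float64(301.7394995671), np.float64(-160.58140403694694)]
225 [np.float64(214.85416666666666)] [np.float64(400.0618556701031)] [np.float64(300.71530855744254), np.float64(-160.22361239276594)]
268 302 [(104, 65, 38), (101, 61, 31), (104, 64, 40), (116, 78, 41), (158, 130, 81), (191, 162, 105), (194, 165, 106), (198, 169, 110)]
274 300 [(105, 63, 32), (105, 64, 32), (111, 66, 40), (115, 71, 39), (152, 112, 67), (201, 171, 112), (201, 171, 111), (202, 172, 112)]
280 299 [(101, 61, 31), (99, 59, 33), (100, 61, 33), (114, 76, 43), (156, 125, 76), (190, 161, 106), (189, 16
[... 163 characters left out ...]
 297 [(104, 61, 32), (106, 67, 38), (105, 61, 35), (120, 81, 47), (172, 138, 86), (202, 173, 112), (199, 171, 110), (198, 169, 112)]
294 295 [(142, 108, 65), (141, 105, 63), (142, 105, 64), (139, 103, 60), (123, 91, 56), (153, 129, 81), (195, 167, 109), (194, 166, 109)]
298 294 [(207, 178, 117), (200, 171, 109), (198, 170, 110), (189, 161, 102), (132, 112, 74), (160, 135, 90), (196, 168, 107), (200, 170, 111)]
326 288 [(207, 180, 117), (207, 178, 116), (204, 175, 115), (190, 161, 105), (135, 115, 75), (206, 177, 118), (208, 179, 117), (209, 180, 116)]
332 286 [(195, 167, 108), (190, 161, 105), (193, 163, 105), (188, 160, 104), (134, 114, 77), (163, 138, 90), (202, 173, 112), (203, 174, 113)]
```

The block is flush (yaw within 0.1° of the fence). Both views together put the leading edge about 0.9 mm beyond the line's centre, at its far rim. I'll regrip and draw it back about 1 mm while it's lightly pressed to the fence.

Request:
play_rows --commands '[{"x": -0.025,"y": 0.035,"z": 0,"twist": 0},{"x": -0.055,"y": 0.075,"z": 0,"twist": 0},{"x": -0.085,"y": 0.115,"z": 0,"twist": 0},{"x": -0.115,"y": 0.155,"z": 0,"twist": 0},{"x": -0.145,"y": 0.195,"z": 0,"twist": 0},{"x": -0.175,"y": 0.235,"z": 0,"twist": 0},{"x": -0.2,"y": 0.275,"z": 0,"twist": 0},{"x": -0.22,"y": 0.3,"z": 0,"twist": 0}]'

```text
time: 25.55
tool_pos: [592.7, 31.6, 191.9]
tcp_rot: [3.141, 0.0, 3.036]
contact_force: [0.1, -0.6, -0.4]
grip_width: 36.8
finger_force: 0.0
```

Request:
play_rows --commands '[{"x": 0,"y": 0,"z": 0,"twist": 0},{"x": 0,"y": 0,"z": 0.0,"twist": 0},{"x": 0,"y": 0,"z": 0.02,"twist": 0},{"x": 0,"y": 0,"z": 0.04,"twist": 0},{"x": 0,"y": 0,"z": 0.06,"twist": 0},{"x": 0,"y": 0,"z": 0.07,"twist": 0},{"x": 0,"y": 0,"z": 0.07,"twist": 0},{"x": 0,"y": 0,"z": 0.07,"twist": 0}]'

```text
time: 26.35
tool_pos: [591.6, 28.0, 123.0]
tcp_rot: [3.142, 0.001, 3.033]
contact_force: [0.0, -0.6, -0.5]
grip_width: 36.7
finger_force: 0.0
```

Request:
play_rows --commands '[{"x": 0,"y": 0,"z": 0.01,"twist": 0},{"x": 0,"y": 0,"z": 0.025,"twist": 0},{"x": 0,"y": 0,"z": 0.038,"twist": 0},{"x": 0,"y": 0,"z": 0.046,"twist": 0},{"x": 0,"y": 0,"z": 0.05,"twist": 0},{"x": 0,"y": 0,"z": 0.05,"twist": 0},{"x": 0,"y": 0,"z": 0.05,"twist": 0},{"x": 0,"y": 0,"z": 0.05,"twist": 0}]'

```text
time: 27.15
tool_pos: [591.8, 28.7, 72.8]
tcp_rot: [3.142, 0.001, 3.034]
contact_force: [0.0, -1.0, 0.1]
grip_width: 36.8
finger_force: 0.0
```

Request:
play_rows --commands '[{"x": 0,"y": 0,"z": 0,"twist": 0},{"x": 0,"y": 0,"z": 0,"twist": 0},{"x": 0,"y": 0,"z": 0,"twist": 0},{"x": 0,"y": 0,"z": 0,"twist": 0},{"x": 0,"y": 0,"z": 0,"twist": 0},{"x": 0,"y": 0,"z": 0,"twist": 0},{"x": 0,"y": 0,"z": 0,"twist": 0},{"x": 0,"y": 0,"z": 0,"twist": 0}]' --jaw 1

```text
time: 27.95
tool_pos: [591.5, 28.7, 72.3]
tcp_rot: [3.141, 0.0, 3.034]
contact_force: [-1.0, 0.3, 1.8]
grip_width: 13.5
finger_force: 30.0
```

Request:
play_rows --commands '[{"x": -0.0002,"y": 0,"z": 0,"twist": 0},{"x": -0.0004,"y": 0,"z": 0,"twist": 0},{"x": -0.0005,"y": 0,"z": 0,"twist": 0},{"x": -0.0005,"y": -0.0003,"z": 0,"twist": 0},{"x": -0.0005,"y": -0.0006,"z": 0,"twist": 0},{"x": -0.0005,"y": -0.0009,"z": 0,"twist": 0},{"x": -0.0005,"y": -0.0012,"z": 0,"twist": 0},{"x": -0.0005,"y": -0.0012,"z": 0,"twist": 0}]'

```text
time: 28.75
tool_pos: [591.5, 28.6, 72.3]
tcp_rot: [3.14, -0.001, 3.034]
contact_force: [-2.9, 5.9, 4.7]
grip_width: 13.4
finger_force: 30.0
```

Request:
play_rows --commands '[{"x": 0,"y": -0.0002,"z": 0,"twist": 0},{"x": 0,"y": -0.0004,"z": 0,"twist": 0},{"x": 0,"y": -0.0006,"z": 0,"twist": 0},{"x": 0,"y": -0.0008,"z": 0,"twist": 0},{"x": 0,"y": -0.001,"z": 0,"twist": 0},{"x": 0,"y": -0.001,"z": 0,"twist": 0},{"x": 0,"y": -0.001,"z": 0,"twist": 0},{"x": 0,"y": -0.001,"z": 0,"twist": 0}]'

```text
time: 29.55
tool_pos: [591.4, 27.8, 72.3]
tcp_rot: [3.14, -0.001, 3.034]
contact_force: [-2.7, 6.2, 4.9]
grip_width: 13.4
finger_force: 30.0
```

Request:
play_rows --commands '[{"x": 0,"y": 0.0003,"z": 0,"twist": 0},{"x": 0,"y": 0.0006,"z": 0,"twist": 0},{"x": 0,"y": 0.001,"z": 0,"twist": 0},{"x": 0.0002,"y": 0.001,"z": 0,"twist": 0},{"x": 0.0004,"y": 0.001,"z": 0,"twist": 0},{"x": 0.0004,"y": 0.001,"z": 0,"twist": 0},{"x": 0.0004,"y": 0.001,"z": 0,"twist": 0},{"x": 0.0004,"y": 0.001,"z": 0,"twist": 0}]'

```text
time: 30.35
tool_pos: [591.4, 27.8, 72.3]
tcp_rot: [3.141, 0.0, 3.034]
contact_force: [-1.8, 4.2, 5.3]
grip_width: 13.1
finger_force: 30.0
```

Request:
play_rows --commands '[{"x": 0,"y": 0.0003,"z": 0,"twist": 0},{"x": 0.0002,"y": 0.0005,"z": 0,"twist": 0},{"x": 0.0002,"y": 0.0007,"z": 0,"twist": 0},{"x": 0.0002,"y": 0.0007,"z": 0,"twist": 0},{"x": 0.0002,"y": 0.0007,"z": 0,"twist": 0},{"x": 0.0002,"y": 0.0007,"z": 0,"twist": 0},{"x": 0.0002,"y": 0.0007,"z": 0,"twist": 0},{"x": 0.0002,"y": 0.0007,"z": 0,"twist": 0}]'

```text
time: 31.15
tool_pos: [591.5, 27.9, 72.4]
tcp_rot: [-3.141, 0.001, 3.033]
contact_force: [-2.0, -0.8, 5.2]
grip_width: 13.6
finger_force: 30.0
```

Request:
play_rows --commands '[{"x": 0,"y": 0,"z": 0,"twist": 0},{"x": 0,"y": 0,"z": 0,"twist": 0},{"x": 0,"y": 0,"z": 0,"twist": 0},{"x": 0,"y": 0,"z": 0,"twist": 0},{"x": 0,"y": 0,"z": 0,"twist": 0},{"x": 0,"y": 0,"z": 0,"twist": 0},{"x": 0,"y": 0,"z": 0,"twist": 0},{"x": 0,"y": 0,"z": 0,"twist": 0}]' --jaw 0.6

```text
time: 31.95
tool_pos: [591.3, 28.3, 72.2]
tcp_rot: [3.142, 0.0, 3.034]
contact_force: [-0.6, 0.6, 1.0]
grip_width: 36.6
finger_force: 0.0
```

Request:
play_rows --commands '[{"x": 0,"y": 0,"z": -0.02,"twist": 0},{"x": 0,"y": 0,"z": -0.05,"twist": 0},{"x": 0,"y": 0,"z": -0.08,"twist": 0},{"x": 0,"y": 0,"z": -0.11,"twist": 0},{"x": 0.03,"y": -0.03,"z": -0.12,"twist": 0},{"x": 0.06,"y": -0.06,"z": -0.12,"twist": 0},{"x": 0.09,"y": -0.09,"z": -0.12,"twist": 0},{"x": 0.12,"y": -0.12,"z": -0.12,"twist": 0}]'

```text
time: 32.75
tool_pos: [457.6, -78.8, 192.4]
tcp_rot: [-3.141, 0.001, 3.034]
contact_force: [-0.4, -0.5, -0.4]
grip_width: 36.8
finger_force: 0.0
```

Request:
play_rows --commands '[{"x": 0.03,"y": -0.035,"z": 0,"twist": 0},{"x": 0.06,"y": -0.07,"z": 0,"twist": 0},{"x": 0.08,"y": -0.1,"z": 0,"twist": 0},{"x": 0.09,"y": -0.13,"z": 0,"twist": 0},{"x": 0.1,"y": -0.16,"z": 0,"twist": 0},{"x": 0.1,"y": -0.18,"z": 0,"twist": 0},{"x": 0.1,"y": -0.18,"z": 0,"twist": 0},{"x": 0.1,"y": -0.18,"z": 0,"twist": 0}]'

```text
time: 33.55
tool_pos: [340.0, -246.1, 192.1]
tcp_rot: [3.141, -0.0, 3.032]
contact_force: [0.8, 0.1, -0.1]
grip_width: 36.8
finger_force: 0.0
```

```bash
python3 - <<'E'
from h import *
D=np.array([.1072,.9942]);ims=[bot.capture('top') for _ in range(2)];c=ims[0];R_=np.mean([i['pixels'] for i in ims],0)[...,0]
def ed(rng,a,b,th,rise):
    A=[]
    for v in rng:
        u0=round(a+b*v);p=R_[v,u0-4:u0+6];p,t=(p,th) if rise else(-p,-th);k=np.where((p[:-1]<t)&(p[1:]>=t))[0]
        if len(k):k=k[-1];A.append((v,u0-4+k+(t-p[k])/(p[k+1]-p[k])))
    A=np.array(A);f=np.polyfit(A[:,0],A[:,1],1);b=abs(A[:,1]-np.polyval(f,A[:,0]))<.4;return np.polyfit(A[b,0],A[b,1],1)
h=ed(range(176,200),300.2,-.1358,116,0);r=ed(range(182,205),354.4,-.125,118,1)
S=lambda f,v:w(c,(np.polyval(f,v),v),43)[0]@D
print('lead',[S(h,v) for v in(180,195)],'rear',[S(r,v) for v in(185,200)],'line 160.0')
def hz(rng,a,b,th,rise):
    A=[]
    for u in rng:
        v0=round(a+b*u);p=R_[v0-4:v0+5,u];p,t=(p,th) if rise else(-p,-th);k=np.where((p[:-1]<t)&(p[1:]>=t))[0]
        if len(k):A.append((u,v0-4+k[0]+(t-p[k[0]])/(p[k[0]+1]-p[k[0]])))
    A=np.array(A);f=np.polyfit(A[:,0],A[:,1],1);P=w(c,[(u,np.polyval(f,u)) for u in(280,326)],43);d=P[0]-P[1];return np.degrees(np.arctan2(-d[0],d[1])),P@np.array([.9942,-.1072])
print(hz(range(278,325),172.8,.123,120,1),hz(range(282,328),140,.1217,125,0))
i=bot.capture('side')['pixels'][250:310,230:345,::-1]
cv2.imwrite('pics/s8.png',cv2.resize(i,None,fx=6.9,fy=6.9,interpolation=cv2.INTER_CUBIC))
o=bot.get_obs();print(o['time'],o['tool_pos'],o['contact_force'])
E
```

```text
lead [np.float64(160.24852521285834), np.float64(160.4757860851634)] rear [np.float64(20.804715361133177), np.float64(20.726342659770552)] line 160.0
(np.float64(-6.222256766365248), array([543.71867772, 543.58249219])) (np.float64(-6.2697610062294284), array([626.03412323, 625.80198289]))
33.7 [ 340.3517905  -245.3089164   192.14652695] [ 0.36173099 -0.27745036 -1.65365777]
```

View pics/s8.png

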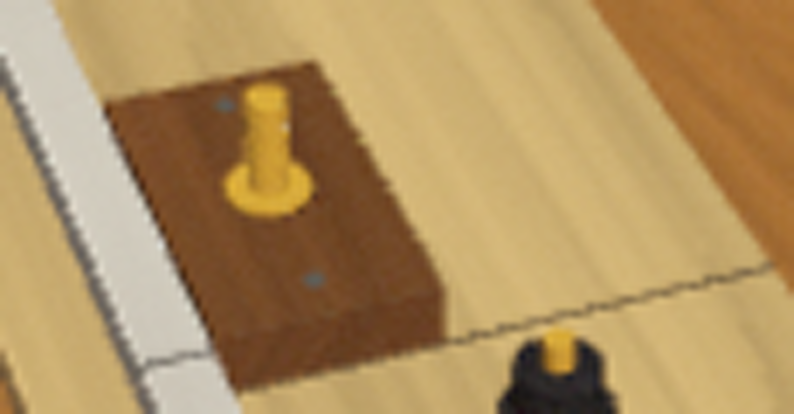

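The block's leading edge sits within the scribed line (fitted 160.35 against the line's 160.0 mm). It's parallel to the fence within 0.1°, and the side crop shows it flush, with the line continuing from its corner at (445,342). Handing in.

```bash
python3 -c "
from plant import bot
print(bot.close_job())"
```

```text
the job is handed in; nothing more can be done
None
```

The job is handed in: the middle-sized block is flat and flush with the fence, its leading end about 0.3 mm past the scribed line's centre (still inside the 2 mm line) after I drew it back about 1 mm from a first stop that ran about 1 mm over; the arm is clear and touching nothing.

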